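Demagnetise the watch movements

ROBOT

A 6-joint arm with a two-finger parallel gripper is mounted at the origin on the work surface. World frame = base frame: x ahead of the robot, y to its left, z up, the work surface at z = 0. Lengths are in m, angles in degrees, forces in N, time in s.
With the tool pointing down it reaches from about 0.25 to 0.775 m from the base axis. Payload 4 kg.
Tool frame: the origin (TCP) lies at the very end of the fingers, on their centre line; the grasp point (between the pads) lies 19 mm behind it (arm.grasp_offset is the z of the grasp point in the tool frame, in m); z points along the fingers, y is the line along which they close (so a half turn about z gives the same grasp; the last joint's range is limited). The gripper opens to 85 mm and grips with 20 to 120 N. Pads are 22 mm wide; open, the fingers measure 114 mm over their backs; the gripper's body (76 mm by 85 mm) begins 54 mm behind the grasp point. The pads swing forward as they close: fully open they stand 13 mm farther back than shut.
Start: joints at [-77.355, 4.996, 78.535, -0, 96.463, -5.907], TCP at [0.175, -0.521, 0.231] pointing down, gripper open.
Joint ranges: [-177.83, 177.83], [-43.37, 116.18], [15.69, 146.23], [-61.86, 241.86], [9.47, 152.12], [-147.06, 147.06]. Speed limits (degrees/s): [159.86, 159.86, 180, 180, 180, 180].

INTERFACE

Orientations are given as [roll, pitch, yaw] about the fixed x, y, z axes, in that order (R = Rz(yaw) Ry(pitch) Rx(roll)).
In Python, from rig import arm gives the robot as it stands.
- The arm moves only by the shell command python3 -m pendant 'ROWS' [FORCE]. ROWS is JSON, a list that holds one entry, the list of rows, each a list of 7 numbers: the shift along the world's x, y, z normalised to -1 to 1, where 1 is 150 mm, then the turn, a rotation vector about the world's x, y, z normalised to -1 to 1, where 1 is 4 degrees, then the closure, from -1 (fully open) to 1 (shut), so that 0 is half open. A call has 1 to 20 rows; each row shifts and turns the commanded pose from where the row before left it; what a row does not reach is not made up. A row lasts 1/10 s, in which the tool goes at most 50 mm and 8.59 degrees, less where a joint would pass 70% of its speed; a pose out of reach is approached as far as the arm can. A call with a number of a shift or a turn outside -1 to 1 is refused whole. A call with a gripper value outside its range is refused whole. The fingers move at their own pace and stop on an object; FORCE is the grip in N (left out, the last holds). Time passes only in rows, so rows that do not move let the fingers close. It gives the time, the measured TCP pose, the force, the opening and the grip force at its end, in the units of the state.
- arm.sense(): the state, without advancing time (a new reading comes with each control period).
- arm.snapshot(name): name is "scene" or "top"; returns the picture (420x560x3 uint8, red, green, blue); there is no depth.
- arm.get_calibration(name): a dict with "K" (3x3 intrinsics, pixels), "R" (3x3) and "t" (3): a world point X has camera coordinates R X + t. Camera axes: x right, y down, z forward; pixel columns grow to the right and rows downward; lengths in m; the calibration is good to about 2 mm. A picture is of the moment at which its call begins. get_calibration takes no time and is no camera call.
- arm.sign_off(): hands the job in; it is judged then, once.
The state is a dict: "t": time; "q": joint angles; "qvel": joint speeds; "joint_torque": joint torques, N m; "position": TCP position; "tcp_rot": TCP orientation; "wrist_force": force on the tool from outside, world axes, zero at the start; "moment": the same for the moment, N m; "grip_width": opening from 0.0 (shut) to 1.0 (fully open); "grasp_force": force on a finger pad.
Only numpy, scipy, OpenCV 4.12 (cv2) and the standard library are available. Lean on these libraries where they do the work, as an engineer would, in place of code of your own. Each camera call takes 0.05 s, during which the arm holds its last target. There are 200 camera calls.

TASK

Demagnetise all the movement holders standing on the bench: take the blue lid and then the yellow tray off the nested pile, set the yellow tray flat and square inside the black plate of the demagnetiser, and stand every holder upright in it. With all of them in the tray, use the red-handled stylus to press the recessed red start button fully home and hold it in for about a second, then hang the stylus back upright in its wooden stand. Put the blue lid back on the white trays so that it sits fully nested, and leave the rest of the pile and the other things on the bench where they are.

Things in the scene. Friction and masses are not known exactly. Their poses are not given: they have to be found in the camera images.
- lid: blue lid, top of the pile at the start. 216 x 66 mm plate, origin at the centre of the underside, x along its length, z up. Foot 202 x 52 mm from z 0 to 6 mm, plate z 6 to 12 mm, black grip block in the middle z 12 to 46 mm, 30 mm along x and 18 mm along y. 150 g. It nests in a tray as the trays do (24 mm above that tray's origin)
- tray_top: yellow tray, directly under the lid at the start, the one to be loaded. 216 x 66 mm outside, origin at the centre of the underside, x along its length, z up. From the origin: a narrower foot (202 x 52 mm) from z 0 to 6 mm, then the box from z 6 to its rim at z 30 mm, with vertical 4 mm walls; inner floor 208 x 58 mm at z 10 mm. 140 to 280 g. In the pile the foot sits inside the tray below (3 mm play all round), so each tray stands 24 mm above the one below
- tray_middle: white tray under the yellow one; stays in the pile and takes the lid at the end. Same shape as the yellow tray
- tray_bottom: white tray at the bottom of the pile, standing on the bench. Same shape as the yellow tray
- mat: grey mat 90 mm (its x) by 240 mm (its y), 2 mm thick, fixed; a free place where the lid may be put down meanwhile. Origin at the centre of its underside
- holder0: round white movement holder with a brass movement on top, 60 mm high, 60 to 130 g; base 44 mm in diameter to 14 mm height, barrel 34 mm in diameter from there to 54 mm, brass disc 30 mm in diameter above. Origin at the centre of its underside, z up. From two to four of the four holders are present. Four fit in a row along the tray, 52 mm apart
- holder1: round white movement holder with a brass movement on top, 60 mm high, 60 to 130 g; base 44 mm in diameter to 14 mm height, barrel 34 mm in diameter from there to 54 mm, brass disc 30 mm in diameter above. Origin at the centre of its underside, z up. From two to four of the four holders are present. Four fit in a row along the tray, 52 mm apart
- holder2: round white movement holder with a brass movement on top, 60 mm high, 60 to 130 g; base 44 mm in diameter to 14 mm height, barrel 34 mm in diameter from there to 54 mm, brass disc 30 mm in diameter above. Origin at the centre of its underside, z up. From two to four of the four holders are present. Four fit in a row along the tray, 52 mm apart
- holder3: round white movement holder with a brass movement on top, 60 mm high, 60 to 130 g; base 44 mm in diameter to 14 mm height, barrel 34 mm in diameter from there to 54 mm, brass disc 30 mm in diameter above. Origin at the centre of its underside, z up. From two to four of the four holders are present. Four fit in a row along the tray, 52 mm apart
- stylus: stylus, upright in its stand at the start. Origin at the centre of its tip end, z up along it. Brass shaft 8 mm in diameter from the tip to 55 mm, steel collar 26 mm in diameter from 55 to 60 mm, red handle 16 mm in diameter from 60 to 120 mm. 50 g. Hanging in the stand, the collar rests on the stand's top and the tip is 10 mm above the bench
- stand: fixed wooden block 60 x 60 x 65 mm, origin at the centre of its underside, with an upright through hole 17 mm in diameter in the middle of its top
- demagnetiser: fixed white flat-bed demagnetiser, 175 mm (its x) by 270 mm (its y), flat top 45 mm high. Its origin is on the bench, z up
- plate (a point): centre of the black plate (106 mm along the demagnetiser's x by 250 mm along its y), flush with the machine's top, 45 mm above the bench; axes as the demagnetiser's. The tray's length lies along y
- button_top (a point): centre of the top face of the red start button, 14 mm in diameter, at the bottom of a 19 mm round recess in the grey strip along the machine's -x side. Not pressed, it lies 8 mm below the machine's top; it moves with the button
- button (a joint): start button travel in m: 0 out, 0.006 fully home (straight down). Spring: about 1.2 N to start, 3.6 N fully home
- canister: steel parts canister, bystander, 70 mm in diameter, 85 mm high, origin at the centre of its underside
- blower: blue blower, bystander, 56 mm in diameter, 115 mm high, origin at the centre of its underside
- loupe: chrome loupe, bystander, 38 mm in diameter, 36 mm high, origin at the centre of its underside

How it is judged (in metres and radians):
On the way:
1. with the yellow tray on the plate and every holder upright in it, the start button is held fully in with the stylus (x of tray_top in the frame of plate between -0.022 and 0.022 m and y of tray_top in the frame of plate between -0.02 and 0.02 m and z of tray_top in the frame of plate between -0.003 and 0.004 m and angle between the x axis of tray_top and the y axis of plate, either way round below 0.15 rad and x of holder0 in the frame of tray_top between -0.1 and 0.1 m and y of holder0 in the frame of tray_top between -0.025 and 0.025 m and z of holder0 in the frame of tray_top between 0.006 and 0.015 m and angle between each of holder0, holder1, holder2, holder3's own z axis and vertical below 0.15 rad and x of holder1 in the frame of tray_top between -0.1 and 0.1 m and y of holder1 in the frame of tray_top between -0.025 and 0.025 m and z of holder1 in the frame of tray_top between 0.006 and 0.015 m and x of holder2 in the frame of tray_top between -0.1 and 0.1 m and y of holder2 in the frame of tray_top between -0.025 and 0.025 m and z of holder2 in the frame of tray_top between 0.006 and 0.015 m and x of holder3 in the frame of tray_top between -0.1 and 0.1 m and y of holder3 in the frame of tray_top between -0.025 and 0.025 m and z of holder3 in the frame of tray_top between 0.006 and 0.015 m and value of joint button above 0.0045 m and distance between stylus and button_top below 0.009 m), for 0.6 s.
At the end, for the whole second after the job is handed in: Yellow tray square on the plate (within 20 mm, 0.15 rad), every holder upright on its floor; lid flat and nested on the middle tray (within 7 mm); stylus hanging upright in its stand; button out; white trays within 30 mm of their start; all at rest (x of tray_top in the frame of plate between -0.022 and 0.022 m and y of tray_top in the frame of plate between -0.02 and 0.02 m and z of tray_top in the frame of plate between -0.003 and 0.004 m and angle between the x axis of tray_top and the y axis of plate, either way round below 0.15 rad and x of holder0 in the frame of tray_top between -0.1 and 0.1 m and y of holder0 in the frame of tray_top between -0.025 and 0.025 m and z of holder0 in the frame of tray_top between 0.006 and 0.015 m and angle between each of holder0, holder1, holder2, holder3's own z axis and vertical below 0.15 rad and x of holder1 in the frame of tray_top between -0.1 and 0.1 m and y of holder1 in the frame of tray_top between -0.025 and 0.025 m and z of holder1 in the frame of tray_top between 0.006 and 0.015 m and x of holder2 in the frame of tray_top between -0.1 and 0.1 m and y of holder2 in the frame of tray_top between -0.025 and 0.025 m and z of holder2 in the frame of tray_top between 0.006 and 0.015 m and x of holder3 in the frame of tray_top between -0.1 and 0.1 m and y of holder3 in the frame of tray_top between -0.025 and 0.025 m and z of holder3 in the frame of tray_top between 0.006 and 0.015 m and x of lid in the frame of tray_middle between -0.007 and 0.007 m and y of lid in the frame of tray_middle between -0.007 and 0.007 m and z of lid in the frame of tray_middle between 0.021 and 0.027 m and angle between lid's own z axis and vertical below 0.06 rad and x of stylus in the frame of stand between -0.008 and 0.008 m and y of stylus in the frame of stand between -0.008 and 0.008 m and height (world z) of stylus between 0.006 and 0.014 m and angle between stylus's own z axis and vertical below 0.08 rad and distance of each of tray_middle, tray_bottom from where it was at the start of the episode below 0.03 m and value of joint button below 0.002 m and linear speed of each of holder0, holder1, holder2, holder3, tray_top, lid, stylus below 0.03 m/s); the robot touches nothing.
It fails at once if the steel canister is pushed more than 40 mm from its place (distance of canister from where it was at the start of the episode above 0.04 m).
It fails at once if the blue blower is pushed more than 40 mm from its place (distance of blower from where it was at the start of the episode above 0.04 m).
It fails at once if the chrome loupe is pushed more than 40 mm from its place (distance of loupe from where it was at the start of the episode above 0.04 m).
Of holder0, holder1, holder2, holder3 only 2 to 4 are there at a start; the rules pass over those that are not, and their reading is None.
At some moment in a run one of holder0, holder1, holder2, holder3 may be knocked a few centimetres aside while the robot is not near it.
It also fails if it takes over 210 s, if anything falls off the work surface, if the arm or the gripper's body presses on something with over 40 N, if the wrist force passes 120 N, or if a joint passes its speed limit or range.

## Working session

There is one attempt and no reset: what is moved stays moved. The work goes in short steps, Python scripts to look and compute and a shell command to move; the robot and the scene stay as the last step left them, time stands still between calls to the robot, and variables do not carry over. Pictures are saved under pics/ and viewed, at most 14 in all, crops included, and the job is handed in when it is done.

```bash
ls; mkdir -p pics; python3 - <<'E'
from rig import arm
import cv2,numpy as np
for n in ("scene","top"):
    im=arm.snapshot(n); cv2.imwrite(f"pics/{n}0.png",im[:,:,::-1]); c=arm.get_calibration(n); print(n,np.round(c["K"],1).tolist(),np.round(c["R"],3).tolist(),np.round(c["t"],3).tolist())
print(arm.sense(),arm.grasp_offset)
E
```

```text
pics
scene [[403.6, 0.0, 274.9], [0.0, 403.6, 202.4], [0.0, 0.0, 1.0]] [[0.513, 0.858, 0.013], [0.64, -0.372, -0.673], [-0.572, 0.354, -0.74]] [-0.328, -0.286, 1.27]
top [[476.7, 0.0, 280.9], [0.0, 476.7, 207.2], [0.0, 0.0, 1.0]] [[-0.027, -1.0, -0.012], [-0.981, 0.029, -0.194], [0.194, 0.007, -0.981]] [0.074, 0.583, 1.281]
{'t': 0.1, 'q': array([-7.73542499e+01,  5.03853337e+00,  7.86171120e+01, -2.52018873e-04,
        9.64639806e+01, -5.90579813e+00]), 'qvel': array([ 0.00874695, -0.06832619, -0.29813893,  0.0708926 ,  0.06566926,
        0.03569239]), 'joint_torque': array([ 9.83970713e-04, -3.53014112e+01, -3.14219284e+01, -2.20725306e-04,
        7.94993568e-03,  1.33230753e-05]), 'position': array([ 0.17489353, -0.52097189,  0.23021219]), 'tcp_rot': array([-1.79880983e+02, -1.20595438e-02,  1.85515076e+01]), 'wrist_force': array([-0.25059408,  0.64359559, -0.51865602]), 'moment': array([-0.01062972,  0.00530431, -0.00946134]), 'grasp_force': 0.0, 'grip_width': 1.0026769188064895} -0.0187
```

View pics/scene0.png

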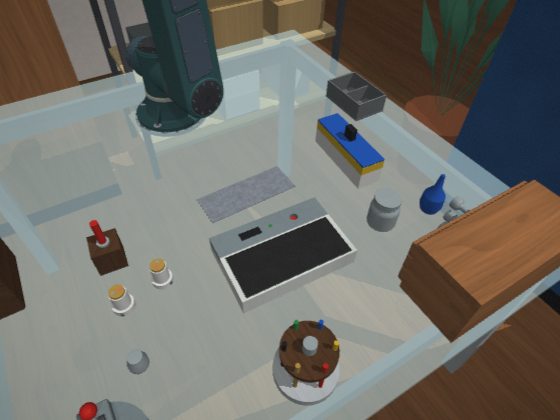

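View pics/top0.png

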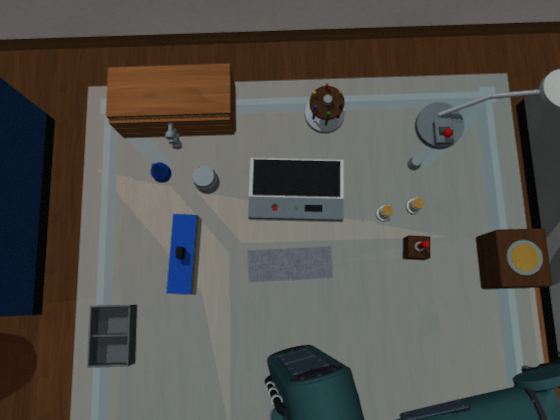

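The scene view shows the pile at (350,145), mat at (245,193), plate at (290,255), button at (294,217), stylus at (98,232) and two holders at (160,270) and (120,297). The top view shows the same things: lid (183,253), button (275,207), holders (385,212) and (415,206), stand (417,247). I'll measure them next.

```bash
cat > h.py <<'E'
from rig import arm
import cv2,numpy as np
def snap(n,f=None):
    im=arm.snapshot(n)
    if f: cv2.imwrite(f"pics/{f}.png",im[:,:,::-1])
    return im,cv2.cvtColor(im,cv2.COLOR_RGB2HSV)
def ray(n,uv,z):
    c=arm.get_calibration(n);K,R,t=map(np.array,(c["K"],c["R"],c["t"]))
    uv=np.atleast_2d(uv).astype(float); d=np.c_[uv,np.ones(len(uv))]@np.linalg.inv(K).T@R
    o=-R.T@t; return o+d*((z-o[2])/d[:,2])[:,None]
def proj(n,X):
    c=arm.get_calibration(n);p=np.array(c["K"])@(np.array(c["R"])@np.array(X)+np.array(c["t"])); return p[:2]/p[2]
def blobs(hsv,lo,hi,roi,amin=8):
    m=cv2.inRange(hsv,np.array(lo),np.array(hi)); k=np.zeros_like(m); x0,y0,x1,y1=roi; k[y0:y1,x0:x1]=m[y0:y1,x0:x1]
    cs,_=cv2.findContours(k,cv2.RETR_EXTERNAL,cv2.CHAIN_APPROX_NONE)
    return sorted([c[:,0] for c in cs if cv2.contourArea(c)>=amin],key=lambda c:-cv2.contourArea(c))
def rect(n,c,z):
    P=ray(n,c,z)[:,:2]; r=cv2.minAreaRect((P*1000).astype(np.float32)); (cx,cy),(w,h),a=r
    if w<h: a+=90;w,h=h,w
    return np.round([cx,cy,w,h,(a+90)%180-90],1)   # mm, long axis angle
def cen(c):
    m=cv2.moments(c.reshape(-1,1,2)); return np.array([m['m10'],m['m01']])/m['m00']
E
python3 - <<'E'
from h import *
im,h=snap("top"); s,hs=snap("scene")
def show(name,n,hh,lo,hi,roi,z,amin=8):
    for c in blobs(hh,lo,hi,roi,amin)[:4]: print(name,n,cv2.contourArea(c),cen(c).round(1),"rect",rect(n,c,z),"cen",(ray(n,cen(c),z)[0]*1000).round(1))
show("lid","top",h,(105,150,60),(130,255,255),(150,205,210,305),.084,100)
show("lid","scene",hs,(105,150,60),(130,255,255),(310,105,390,180),.084,100)
show("grip","top",h,(0,0,0),(180,255,45),(165,235,200,270),.118)
show("plate","top",h,(0,0,0),(180,255,50),(240,150,350,205),.045,500)
show("button","top",h,(0,120,60),(8,255,255),(260,200,290,215),.037,4)
show("button","scene",hs,(0,120,60),(8,255,255),(280,205,305,225),.037,4)
show("holder","top",h,(12,90,60),(30,255,255),(370,190,430,225),.060)
show("holder","scene",hs,(12,90,60),(30,255,255),(100,250,180,310),.060)
show("sty","top",h,(0,150,60),(8,255,255),(405,230,435,255),.130)
show("sty170","top",h,(172,150,60),(180,255,255),(405,230,435,255),.130)
show("sty","scene",hs,(0,120,60),(8,255,255),(80,210,120,255),.130)
show("stand","top",h,(5,60,20),(20,255,140),(395,230,440,265),.065)
show("mat","top",h,(110,10,60),(150,80,170),(240,240,340,288),.002,300)
print(h[264,290],h[207,310],h[247,410],s[243,102])
# canister, blower
for n,uv in (("can",(204,173)),): print(n,ray("top",uv,.085)[0])
print("blower",ray("top",(160,172),.06)[0],"loupe",ray("top",(414,162),.036)[0], ray("scene",(137,354),.036)[0])
a=np.hstack([cv2.resize(s[205:315,75:185],(440,440),interpolation=2),cv2.resize(im[190:265,370:440],(350,375),interpolation=2)[:375].repeat(1,0) if 0 else cv2.resize(im[190:280,370:450],(352,440),interpolation=2)])
cv2.imwrite("pics/c1.png",a[:,:,::-1])
E
```

```text
lid top 1782.0 [181.7 253.9] rect [461.3 329.6 213.6  65.1  -3.9] cen [459.  329.9  84. ]
lid scene 1093.5 [350.9 141. ] rect [464.  330.2 217.5  65.6  -4.1] cen [475.5 327.1  84. ]
grip top 75.5 [180.2 252.4] rect [459.2 326.8  29.   21.5  -1.6] cen [459.5 326.5 118. ]
plate top 2864.5 [296.4 177.5] rect [673.7  12.2 246.1 102.6  86.9] cen [673.1  11.3  45. ]
button top 9.0 [274.5 207.5] rect [588.9  76.5   8.8   8.6  -1.4] cen [588.9  76.5  37. ]
button scene 11.0 [293.  217.6] rect [586.3  78.4  11.7   9.1  59.8] cen [587.   79.2  37. ]
holder top 73.5 [418.1 202.7] rect [ 586.1 -326.6   27.4   26.7   41.1] cen [ 586.4 -326.2   60. ]
holder top 73.0 [387.  210.1] rect [ 568.  -237.9   28.2   27.4  -65.1] cen [ 567.6 -238.    60. ]
holder scene 163.0 [116.2 291.4] rect [ 588.  -325.2   30.5   28.1   59.6] cen [ 588.  -325.2   60. ]
holder scene 137.0 [157.  264.9] rect [ 569.7 -237.4   29.5   28.7   59.7] cen [ 569.8 -237.3   60. ]
holder scene 31.5 [104.9 251.5] rect [ 485.2 -313.5   29.8   13.    75.3] cen [ 484.  -318.6   60. ]
sty top 43.5 [424.8 243.5] rect [ 461.2 -311.6   30.8   17.1  -65.5] cen [ 463.4 -314.6  130. ]
sty scene 172.0 [ 97.4 231.7] rect [ 488.9 -313.7   67.7   16.7    4.1] cen [ 490.  -313.8  130. ]
stand top 543.0 [416.3 247. ] rect [ 461.9 -308.8   70.7   63.9   85. ] cen [ 461.8 -309.6   65. ]
[108  30 102] [130  70  22] [ 10 160  51] [123  41  39]
can [0.68341367 0.27017552 0.085     ]
blower [0.69713673 0.40030911 0.06      ] loupe [ 0.71165007 -0.33111962  0.036     ] [ 0.71387874 -0.33109385  0.036     ]
```

View pics/c1.png

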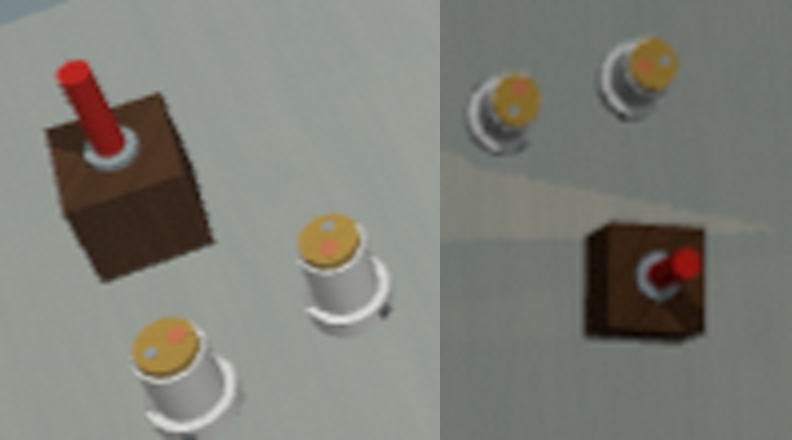

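The crops confirm two upright holders at about (587,-326) and (569,-238), and the stylus upright in its stand. The lid is at about (462,330) mm with yaw -4°, and the sizes match the ones given. I'll go over to it now, turning the tool to yaw 176°.

```bash
python3 -m pendant '[[[0.048,0.142,0,0,0,0.984,-1],[0.048,0.142,0,0,0,0.984,-1],[0.048,0.142,0,0,0,0.984,-1],[0.048,0.142,0,0,0,0.984,-1],[0.048,0.142,0,0,0,0.984,-1],[0.048,0.142,0,0,0,0.984,-1],[0.048,0.142,0,0,0,0.984,-1],[0.048,0.142,0,0,0,0.984,-1],[0.048,0.142,0,0,0,0.984,-1],[0.048,0.142,0,0,0,0.984,-1],[0.048,0.142,0,0,0,0.984,-1],[0.048,0.142,0,0,0,0.984,-1],[0.048,0.142,0,0,0,0.984,-1],[0.048,0.142,0,0,0,0.984,-1],[0.048,0.142,0,0,0,0.984,-1],[0.048,0.142,0,0,0,0.984,-1],[0.048,0.142,0,0,0,0.984,-1],[0.048,0.142,0,0,0,0.984,-1],[0.048,0.142,0,0,0,0.984,-1],[0.048,0.142,0,0,0,0.984,-1]]]' 60
python3 -m pendant '[[[0.048,0.142,0,0,0,0.984,-1],[0.048,0.142,0,0,0,0.984,-1],[0.048,0.142,0,0,0,0.984,-1],[0.048,0.142,0,0,0,0.984,-1],[0.048,0.142,0,0,0,0.984,-1],[0.048,0.142,0,0,0,0.984,-1],[0.048,0.142,0,0,0,0.984,-1],[0.048,0.142,0,0,0,0.984,-1],[0.048,0.142,0,0,0,0.984,-1],[0.048,0.142,0,0,0,0.984,-1],[0.048,0.142,0,0,0,0.984,-1],[0.048,0.142,0,0,0,0.984,-1],[0.048,0.142,0,0,0,0.984,-1],[0.048,0.142,0,0,0,0.984,-1],[0.048,0.142,0,0,0,0.984,-1],[0.048,0.142,0,0,0,0.984,-1],[0.048,0.142,0,0,0,0.984,-1],[0.048,0.142,0,0,0,0.984,-1],[0.048,0.142,0,0,0,0.984,-1],[0.048,0.142,0,0,0,0.984,-1]]]'
python3 - <<'E'
from h import *
s,hs=snap("scene"); t,h=snap("top")
# any other holders (brass) anywhere on the bench
for n,hh in (("scene",hs),("top",h)):
    for c in blobs(hh,(12,110,90),(30,255,255),(75,80,500,400),20):
        P=ray(n,cen(c),.06)[0]
        if .1<P[0]<.85 and abs(P[1])<.6: print(n,cen(c).round(),cv2.contourArea(c),P.round(3))
m=blobs(h,(100,15,80),(125,50,125),(200,215,340,330),60)
for c in m[:3]: print("mat?",rect("top",c,.002))
print("mat corners",ray("top",[(247,250),(331,247),(333,276),(249,281)],.002).round(3))
# stand/stylus
print("sty top",ray("scene",(93.7,223),.13)[0],ray("top",(426.1,243.8),.13)[0],"collar",ray("top",(420,246.4),.07)[0],ray("scene",(102.3,241.5),.07)[0])
cv2.imwrite("pics/s2.png",np.hstack([s[:,:,::-1],t[:,:,::-1]])[:, :][::1,::1][:, :])
cv2.imwrite("pics/s2.png",cv2.resize(np.hstack([s,t])[:,:,::-1],(800,300)))
E
```

```text
t: 2.2
position: [0.319, -0.0945, 0.2312]
tcp_rot: [180.0, 0.0, 97.4]
wrist_force: [-0.0, -0.4, -1.0]
grip_width: 1.0
grasp_force: 0.0
t: 4.2
position: [0.4631, 0.3314, 0.2309]
tcp_rot: [-180.0, -0.0, 176.2]
wrist_force: [0.8, -0.1, -0.3]
grip_width: 0.998
grasp_force: 0.0
scene [349. 154.] 386.5 [0.494 0.311 0.06 ]
scene [116. 291.] 153.5 [ 0.588 -0.325  0.06 ]
scene [157. 265.] 130.0 [ 0.569 -0.237  0.06 ]
top [387. 210.] 68.0 [ 0.567 -0.238  0.06 ]
top [418. 203.] 67.5 [ 0.586 -0.327  0.06 ]
mat? [431.   37.8 239.2  89.9 -89. ]
mat corners [[ 0.473  0.159  0.002]
 [ 0.475 -0.082  0.002]
 [ 0.393 -0.084  0.002]
 [ 0.385  0.155  0.002]]
sty top [ 0.46453874 -0.31455201  0.13      ] [ 0.46257436 -0.31788545  0.13      ] collar [ 0.46259136 -0.31842751  0.07      ] [ 0.4645129  -0.31573909  0.07      ]
```

View pics/s2.png

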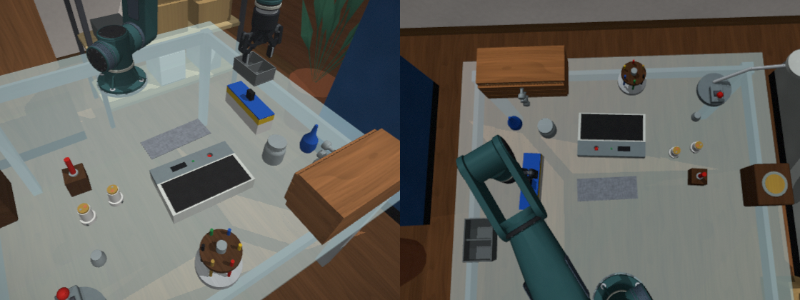

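Only two holders are on the bench; nothing was hidden behind the arm. The mat is centred at (431,38), the stand at about (463,-317). Next I descend on the lid's grip and close.

```bash
python3 -m pendant '[[[-0.004,-0.007,-0.2,0,0,0,-1],[0,0,-0.2,0,0,0,-1],[0,0,-0.2,0,0,0,-1],[0,0,-0.2,0,0,0,-1],[0,0,-0.1,0,0,0,-1],[0,0,-0.047,0,0,0,-1],[0,0,0,0,0,0,-1],[0,0,0,0,0,0,1],[0,0,0,0,0,0,1],[0,0,0,0,0,0,1],[0,0,0,0,0,0,1],[0,0,0,0,0,0,1],[0,0,0,0,0,0,1],[0,0,0,0,0,0,1],[0,0,0,0,0,0,1],[0,0,0,0,0,0,1]]]' 50
```

```text
t: 5.9
position: [0.4628, 0.3299, 0.09]
tcp_rot: [179.9, 0.1, 176.0]
wrist_force: [0.3, 2.6, 5.1]
grip_width: 0.2
grasp_force: 51.8
```

```bash
python3 -m pendant '[[[0,0,0.05,0,0,0,1],[0,0,0.05,0,0,0,1],[0,0,0.1,0,0,0,1],[0,0,0.2,0,0,0,1],[0,0,0.2,0,0,0,1],[0,0,0.067,0,0,0,1],[0,0,0,0,0,0,1]]]'
python3 -m pendant '[[[-0.009,-0.085,0,0,0,-0.978,1],[-0.009,-0.085,0,0,0,-0.978,1],[-0.009,-0.085,0,0,0,-0.978,1],[-0.009,-0.085,0,0,0,-0.978,1],[-0.009,-0.085,0,0,0,-0.978,1],[-0.009,-0.085,0,0,0,-0.978,1],[-0.009,-0.085,0,0,0,-0.978,1],[-0.009,-0.085,0,0,0,-0.978,1],[-0.009,-0.085,0,0,0,-0.978,1],[-0.009,-0.085,0,0,0,-0.978,1],[-0.009,-0.085,0,0,0,-0.978,1],[-0.009,-0.085,0,0,0,-0.978,1],[-0.009,-0.085,0,0,0,-0.978,1],[-0.009,-0.085,0,0,0,-0.978,1],[-0.009,-0.085,0,0,0,-0.978,1],[-0.009,-0.085,0,0,0,-0.978,1],[-0.009,-0.085,0,0,0,-0.978,1],[-0.009,-0.085,0,0,0,-0.978,1],[-0.009,-0.085,0,0,0,-0.978,1],[-0.009,-0.085,0,0,0,-0.978,1]]]'
python3 -m pendant '[[[-0.009,-0.085,0,0,0,-0.978,1],[-0.009,-0.085,0,0,0,-0.978,1],[-0.009,-0.077,0,0,0,-0.984,1],[0,0,0,0,0,0,1],[0,0,-0.25,0,0,0,1],[0,0,-0.25,0,0,0,1],[0,0,-0.25,0,0,0,1],[0,0,-0.25,0,0,0,1],[0,0,-0.05,0,0,0,1],[0,0,0,0,0,0,1],[0,0,0,0,0,0,1]]]'
```

```text
t: 6.6
position: [0.4634, 0.33, 0.1921]
tcp_rot: [179.8, 0.2, 176.0]
wrist_force: [-1.0, 0.5, -2.0]
grip_width: 0.201
grasp_force: 51.1
t: 8.6
position: [0.4341, 0.0739, 0.1871]
tcp_rot: [-179.8, -0.0, 97.6]
wrist_force: [-0.1, -0.5, -1.1]
grip_width: 0.2
grasp_force: 51.0
t: 9.7
position: [0.4326, 0.0377, 0.0334]
tcp_rot: [179.8, -0.0, 86.0]
wrist_force: [0.0, 0.3, -0.3]
grip_width: 0.201
grasp_force: 50.9
```

```bash
python3 -m pendant '[[[0,0,-0.03,0,0,0,1],[0,0,-0.03,0,0,0,1],[0,0,-0.02,0,0,0,1],[0,0,-0.008,0,0,0,1],[0,0,0,0,0,0,1]]]'
python3 - <<'E'
from h import *
s,hs=snap("scene"); t,h=snap("top")
for c in blobs(hs,(18,120,70),(32,255,255),(305,100,395,185),80)[:2]: print("tray yellow",rect("scene",c,.078),cv2.contourArea(c),ray("scene",[c[c[:,1].argmin()],c[c[:,0].argmin()],c[c[:,0].argmax()],c[c[:,1].argmax()]],.078).round(3).tolist())
cv2.imwrite("pics/s3.png",np.hstack([cv2.resize(s[100:240,190:390],(400,280),interpolation=2),cv2.resize(t[200:340,150:350],(400,280),interpolation=2)])[:,:,::-1])
E
```

```text
t: 10.2
position: [0.4319, 0.0374, 0.02]
tcp_rot: [179.9, -0.0, 86.0]
wrist_force: [-2.2, 0.6, 5.1]
grip_width: 0.202
grasp_force: 51.8
tray yellow [470.2 322.1 233.6  82.9  -4.5] 1704.0 [[0.356, 0.365, 0.078], [0.373, 0.292, 0.078], [0.576, 0.351, 0.078], [0.581, 0.273, 0.078]]
```

View pics/s3.png

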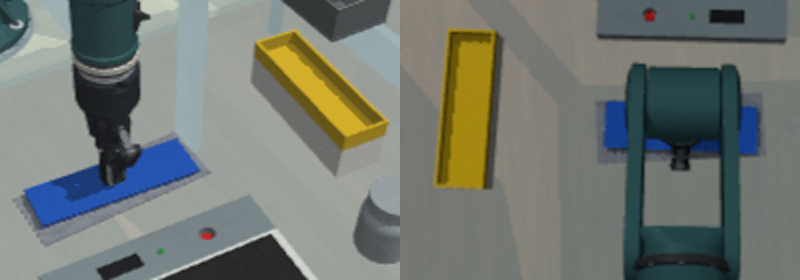

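The lid lies flat on the mat and the yellow tray is exposed at (465,110) in the top crop. Now release the lid and go back over the tray.

```bash
python3 -m pendant '[[[0,0,0,0,0,0,-1],[0,0,0,0,0,0,-1],[0,0,0,0,0,0,-1],[0,0,0,0,0,0,-1],[0,0,0.1,0,0,0,-1],[0,0,0.3,0,0,0,-1],[0,0,0.3,0,0,0,-1],[0,0,0.3,0,0,0,-1]]]'
python3 -m pendant '[[[0.009,0.085,0,0,0,0.978,-1],[0.009,0.085,0,0,0,0.978,-1],[0.009,0.085,0,0,0,0.978,-1],[0.009,0.085,0,0,0,0.978,-1],[0.009,0.085,0,0,0,0.978,-1],[0.009,0.085,0,0,0,0.978,-1],[0.009,0.085,0,0,0,0.978,-1],[0.009,0.085,0,0,0,0.978,-1],[0.009,0.085,0,0,0,0.978,-1],[0.009,0.085,0,0,0,0.978,-1],[0.009,0.085,0,0,0,0.978,-1],[0.009,0.085,0,0,0,0.978,-1],[0.009,0.085,0,0,0,0.978,-1],[0.009,0.085,0,0,0,0.978,-1],[0.009,0.085,0,0,0,0.978,-1],[0.009,0.085,0,0,0,0.978,-1],[0.009,0.085,0,0,0,0.978,-1],[0.009,0.085,0,0,0,0.978,-1],[0.009,0.085,0,0,0,0.978,-1],[0.009,0.085,0,0,0,0.978,-1]]]'
python3 -m pendant '[[[0.009,0.085,0,0,0,0.978,-1],[0.009,0.085,0,0,0,0.978,-1],[0.009,0.077,0,0,0,0.984,-1],[0,0,0,0,0,0,-1]]]'
python3 - <<'E'
from h import *
t,h=snap("top")
for c in blobs(h,(18,120,50),(32,255,255),(150,205,215,305),30)[:2]: print(rect("top",c,.078),rect("top",c,.066))
for c in blobs(h,(105,150,60),(130,255,255),(240,230,345,295),100)[:1]: print("lid",rect("top",c,.014))
E
```

```text
t: 11.1
position: [0.4309, 0.0375, 0.1699]
tcp_rot: [-180.0, 0.0, 86.0]
wrist_force: [1.3, 0.1, 0.9]
grip_width: 0.994
grasp_force: 0.0
t: 13.1
position: [0.4583, 0.293, 0.1683]
tcp_rot: [-180.0, -0.0, 164.4]
wrist_force: [-0.1, 0.2, -0.4]
grip_width: 0.999
grasp_force: 0.0
t: 13.5
position: [0.4622, 0.3305, 0.1681]
tcp_rot: [180.0, -0.0, 176.1]
wrist_force: [-0.2, -0.6, 0.5]
grip_width: 1.002
grasp_force: 0.0
[530.4 324.   76.3  70.   -4.6] [532.3 326.6  77.   70.7  -4.6]
[397.6 361.   96.2  53.2  29.9] [398.2 363.9  97.1  53.7  29.9]
lid [431.1  36.4 215.6  65.9  86.1]
```

```bash
python3 -m pendant '[[[0,-0.003,-0.2,0,0,0,-1],[0,0,-0.2,0,0,0,-1],[0,0,-0.2,0,0,0,-1],[0,0,-0.08,0,0,0,-1],[0,0,-0.06,0,0,0,-1],[0,0,0,0,0,0,-1],[0,0,0,0,0,0,1],[0,0,0,0,0,0,1],[0,0,0,0,0,0,1],[0,0,0,0,0,0,1],[0,0,0,0,0,0,1],[0,0,0,0,0,0,1]]]' 50
```

```text
t: 14.75
position: [0.4639, 0.33, 0.0602]
tcp_rot: [179.8, 0.2, 176.0]
wrist_force: [0.4, 0.1, 5.9]
grip_width: 0.754
grasp_force: 58.0
```

```bash
python3 -m pendant '[[[0,0,0.02,0,0,0,1],[0,0,0.03,0,0,0,1],[0,0,0.05,0,0,0,1],[0,0,0.1,0,0,0,1],[0,0,0,0,0,0,1]]]'
python3 - <<'E'
from h import *
s,hs=snap("scene"); t,h=snap("top")
cv2.imwrite("pics/s4.png",np.hstack([cv2.resize(s[90:190,300:400],(400,400),interpolation=2),cv2.resize(t[205:305,140:240],(400,400),interpolation=2)])[:,:,::-1])
E
```

```text
t: 15.25
position: [0.464, 0.3299, 0.0908]
tcp_rot: [179.8, 0.3, 176.0]
wrist_force: [1.4, -0.6, -2.0]
grip_width: 0.757
grasp_force: 57.2
```

View pics/s4.png

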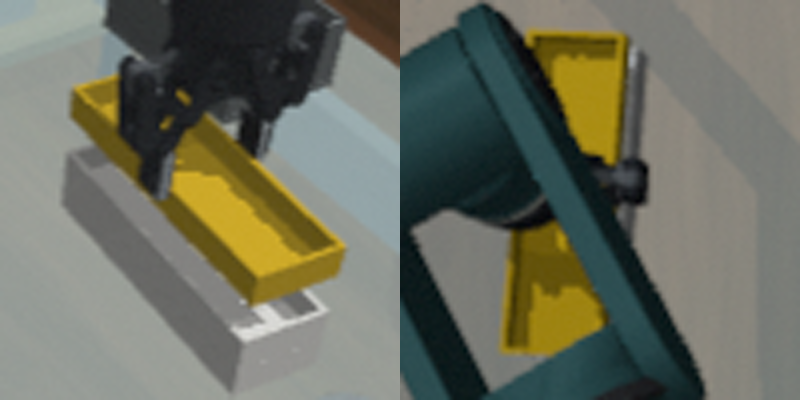

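The yellow tray came away alone, level, with both white trays in place. Now carry it to the plate.

```bash
python3 -m pendant '[[[0,0,0.2,0,0,0,1],[0,0,0.25,0,0,0,1],[0,0,0.21,0,0,0,1],[0,0,0,0,0,0,1],[0.061,-0.092,0,0,0,-0.965,1],[0.061,-0.092,0,0,0,-0.965,1],[0.061,-0.092,0,0,0,-0.965,1],[0.061,-0.092,0,0,0,-0.965,1],[0.061,-0.092,0,0,0,-0.965,1],[0.061,-0.092,0,0,0,-0.965,1],[0.061,-0.092,0,0,0,-0.965,1],[0.061,-0.092,0,0,0,-0.965,1],[0.061,-0.092,0,0,0,-0.965,1],[0.061,-0.092,0,0,0,-0.965,1],[0.061,-0.092,0,0,0,-0.965,1],[0.061,-0.092,0,0,0,-0.965,1],[0.061,-0.092,0,0,0,-0.965,1],[0.061,-0.092,0,0,0,-0.965,1],[0.061,-0.092,0,0,0,-0.965,1],[0.061,-0.092,0,0,0,-0.965,1]]]'
python3 -m pendant '[[[0.061,-0.092,0,0,0,-0.965,1],[0.061,-0.092,0,0,0,-0.965,1],[0.061,-0.092,0,0,0,-0.965,1],[0.061,-0.092,0,0,0,-0.965,1],[0.061,-0.092,0,0,0,-0.965,1],[0.061,-0.092,0,0,0,-0.965,1],[0.061,-0.092,0,0,0,-0.965,1],[0,0,0,0,0,0,1],[0,0,-0.2,0,0,0,1],[0,0,-0.2,0,0,0,1],[0,0,-0.2,0,0,0,1],[0,0,-0.1,0,0,0,1],[0,0,0,0,0,0,1],[0,0,0,0,0,0,1]]]'
```

```text
t: 17.35
position: [0.6083, 0.1076, 0.1842]
tcp_rot: [-179.8, -0.1, 114.1]
wrist_force: [-0.2, 1.1, -1.3]
grip_width: 0.757
grasp_force: 57.1
t: 18.75
position: [0.673, 0.012, 0.0822]
tcp_rot: [180.0, -0.0, 87.3]
wrist_force: [0.2, 0.4, -2.1]
grip_width: 0.751
grasp_force: 57.1
```

Lower 25 mm gently.

```bash
python3 -m pendant '[[[0,0,-0.05,0,0,0,1],[0,0,-0.05,0,0,0,1],[0,0,-0.03,0,0,0,1],[0,0,-0.02,0,0,0,1],[0,0,-0.015,0,0,0,1],[0,0,0,0,0,0,1],[0,0,0,0,0,0,1]]]'
```

```text
t: 19.45
position: [0.673, 0.0116, 0.0573]
tcp_rot: [180.0, 0.0, 87.2]
wrist_force: [-1.6, 0.3, 0.5]
grip_width: 0.754
grasp_force: 57.4
```

```bash
python3 -m pendant '[[[0,0,0,0,0,0,-1],[0,0,0,0,0,0,-1],[0,0,0,0,0,0,-1],[0,0,0,0,0,0,-1],[0,0,0.05,0,0,0,-1],[0,0,0.3,0,0,0,-1],[0,0,0.3,0,0,0,-1],[0,0,0.3,0,0,0,-1],[-0.087,-0.208,0,0,0,0,-1],[-0.087,-0.208,0,0,0,0,-1],[-0.087,-0.208,0,0,0,0,-1],[-0.087,-0.208,0,0,0,0,-1],[-0.087,-0.208,0,0,0,0,-1],[-0.087,-0.208,0,0,0,0,-1],[-0.087,-0.208,0,0,0,0,-1],[-0.087,-0.208,0,0,0,0,-1],[0,0,0,0,0,0,-1]]]'
python3 - <<'E'
from h import *
s,hs=snap("scene"); t,h=snap("top")
for n,hh,roi in (("scene",hs,(80,220,215,350)),("top",h,(360,180,450,240))):
    for c in blobs(hh,(12,90,60),(30,255,255),roi,40): print(n,cv2.contourArea(c),(ray(n,cen(c),.06)[0]*1000).round(1))
for c in blobs(h,(18,120,50),(34,255,255),(240,150,350,210),30)[:2]: print("tray",rect("top",c,.072))
for c in blobs(hs,(18,120,50),(34,255,255),(200,200,370,310),30)[:2]: print("tray s",rect("scene",c,.072))
cv2.imwrite("pics/s5.png",np.hstack([cv2.resize(s[190:350,80:360],(490,280),interpolation=2),cv2.resize(t[140:300,240:400],(280,280),interpolation=2)])[:,:,::-1])
E
```

```text
t: 21.15
position: [0.5668, -0.2419, 0.2001]
tcp_rot: [180.0, 0.1, 86.9]
wrist_force: [0.8, 0.6, 0.7]
grip_width: 1.001
grasp_force: 0.0
scene 214.5 [ 468.  -300.5   60. ]
scene 162.0 [ 588.  -325.3   60. ]
scene 137.0 [ 569.8 -237.3   60. ]
tray [672.1  12.7 219.7  72.7  88.3]
tray s [677.4  11.  223.3  79.8  87.2]
```

View pics/s5.png

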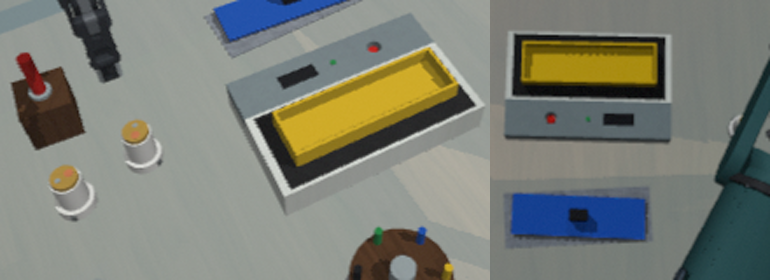

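The tray sits square on the plate at about (674,12), and both holders are where they were. Grasp the nearer one.

```bash
python3 -m pendant '[[[0.013,0.027,-0.2,0,0,0,-1],[0,0,-0.3,0,0,0,-1],[0,0,-0.3,0,0,0,-1],[0,0,-0.25,0,0,0,-1],[0,0,-0.1,0,0,0,-1],[0,0,0,0,0,0,-1],[0,0,0,0,0,0,1],[0,0,0,0,0,0,1],[0,0,0,0,0,0,1],[0,0,0,0,0,0,1],[0,0,0,0,0,0,1],[0,0,0,0,0,0,1],[0,0,0,0,0,0,1],[0,0,0,0,0,0,1]]]' 35
```

```text
t: 22.65
position: [0.5715, -0.2346, 0.0294]
tcp_rot: [179.8, 0.1, 87.2]
wrist_force: [-0.2, 0.7, 6.2]
grip_width: 0.386
grasp_force: 35.4
```

```bash
python3 -m pendant '[[[0,0,0.1,0,0,0,1],[0,0,0.3,0,0,0,1],[0,0,0.3,0,0,0,1],[0,0,0.3,0,0,0,1],[0.07,0.2,0,0,0,0,1],[0.07,0.2,0,0,0,0,1],[0.07,0.2,0,0,0,0,1],[0.07,0.2,0,0,0,0,1],[0.07,0.2,0,0,0,0,1],[0.07,0.2,0,0,0,0,1],[0.07,0.2,0,0,0,0,1],[0.07,0.2,0,0,0,0,1],[0.07,0.2,0,0,0,0,1],[0.07,0.2,0,0,0,0,1],[0,0,0,0,0,0,1],[0,0,-0.2,0,0,0,1],[0,0,-0.2,0,0,0,1],[0,0,-0.1,0,0,0,1],[0,0,0,0,0,0,1]]]'
```

```text
t: 24.55
position: [0.6731, 0.0655, 0.0982]
tcp_rot: [-179.6, 0.0, 87.2]
wrist_force: [0.2, 0.9, -1.5]
grip_width: 0.388
grasp_force: 35.2
```

```bash
python3 -m pendant '[[[0.01,0,-0.04,0,0,0,1],[0,0,-0.03,0,0,0,1],[0,0,-0.017,0,0,0,1],[0,0,0,0,0,0,1],[0,0,0,0,0,0,1]]]'
python3 - <<'E'
from h import *
s,hs=snap("scene")
cv2.imwrite("pics/s6.png",cv2.resize(s[150:310,200:380],(720,640)[:1]+(600,),interpolation=2)[:,:,::-1])
E
```

```text
t: 25.05
position: [0.6772, 0.0661, 0.0894]
tcp_rot: [179.9, -0.0, 87.2]
wrist_force: [0.3, 0.6, -2.0]
grip_width: 0.381
grasp_force: 35.2
```

View pics/s6.png

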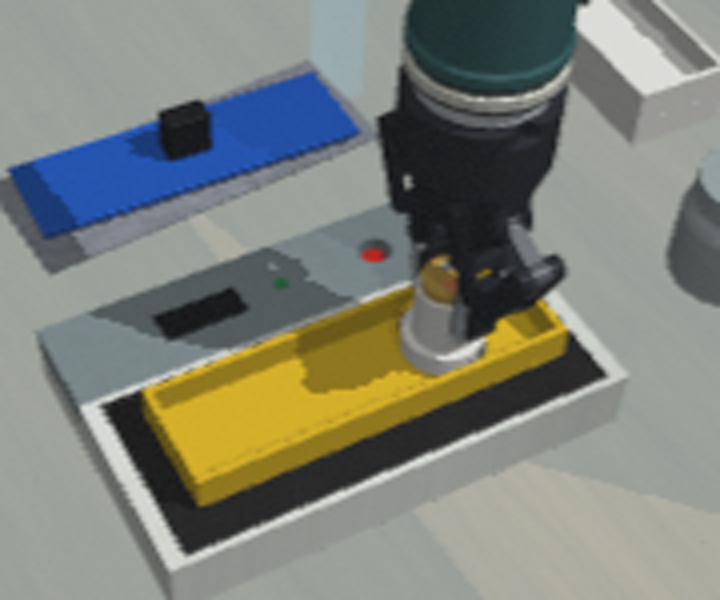

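The holder is upright over the tray floor inside the walls, held near the pad edge. Lower the last few mm, then release.

```bash
python3 -m pendant '[[[0,0,-0.013,0,0,0,1],[0,0,-0.013,0,0,0,1],[0,0,-0.007,0,0,0,1],[0,0,0,0,0,0,1],[0,0,0,0,0,0,1]]]'
```

```text
t: 25.6
position: [0.6769, 0.0662, 0.0845]
tcp_rot: [180.0, -0.0, 87.2]
wrist_force: [-1.3, -0.6, 2.3]
grip_width: 0.383
grasp_force: 35.4
```

```bash
python3 -m pendant '[[[0,0,0,0,0,0,-0.5],[0,0,0,0,0,0,-1],[0,0,0,0,0,0,-1],[0,0,0,0,0,0,-1],[0,0,0.1,0,0,0,-1],[0,0,0.3,0,0,0,-1],[0,0,0.3,0,0,0,-1],[0,0,0.1,0,0,0,-1],[-0.06,-0.261,0,0,0,0,-1],[-0.06,-0.261,0,0,0,0,-1],[-0.06,-0.261,0,0,0,0,-1],[-0.06,-0.261,0,0,0,0,-1],[-0.06,-0.261,0,0,0,0,-1],[-0.06,-0.261,0,0,0,0,-1],[-0.06,-0.261,0,0,0,0,-1],[-0.06,-0.261,0,0,0,0,-1],[-0.06,-0.261,0,0,0,0,-1],[-0.06,-0.261,0,0,0,0,-1]]]'
python3 -m pendant '[[[0,0,0,0,0,0,-1],[0,0,0,0,0,0,-1]]]'
python3 - <<'E'
from h import *
s,hs=snap("scene"); t,h=snap("top")
for n,hh,roi,z in (("scene",hs,(80,262,215,350),.06),("top",h,(360,180,450,240),.06)):
    for c in blobs(hh,(12,90,60),(30,255,255),roi,40): print(n,cv2.contourArea(c),(ray(n,cen(c),z)[0]*1000).round(1))
cv2.imwrite("pics/s7.png",np.hstack([cv2.resize(s[190:350,80:360],(490,280),interpolation=2),cv2.resize(t[140:240,240:340],(280,280),interpolation=2)])[:,:,::-1])
E
```

```text
t: 27.4
position: [0.5864, -0.3269, 0.2046]
tcp_rot: [180.0, 0.0, 87.2]
wrist_force: [0.1, -0.4, -0.2]
grip_width: 1.0
grasp_force: 0.0
t: 27.6
position: [0.5865, -0.3262, 0.204]
tcp_rot: [180.0, -0.0, 87.1]
wrist_force: [-0.1, 0.5, 0.2]
grip_width: 1.0
grasp_force: 0.0
scene 163.0 [ 588.  -325.2   60. ]
```

View pics/s7.png

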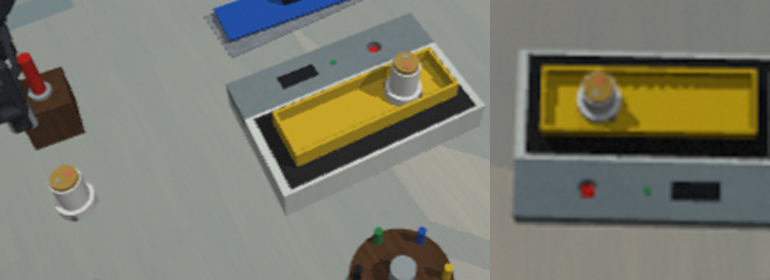

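Holder A stands upright in the tray. Now grasp the second.

```bash
python3 -m pendant '[[[0.005,0,-0.2,0,0,0,-1],[0,0,-0.3,0,0,0,-1],[0,0,-0.3,0,0,0,-1],[0,0,-0.25,0,0,0,-1],[0,0,-0.11,0,0,0,-1],[0,0,0,0,0,0,-1],[0,0,0,0,0,0,1],[0,0,0,0,0,0,1],[0,0,0,0,0,0,1],[0,0,0,0,0,0,1],[0,0,0,0,0,0,1],[0,0,0,0,0,0,1],[0,0,0,0,0,0,1],[0,0,0,0,0,0,1]]]' 35
```

```text
t: 29.1
position: [0.5888, -0.3263, 0.0326]
tcp_rot: [179.8, 0.1, 87.2]
wrist_force: [0.2, 1.1, 6.5]
grip_width: 0.386
grasp_force: 35.4
```

```bash
python3 -m pendant '[[[0,0,0.1,0,0,0,1],[0,0,0.3,0,0,0,1],[0,0,0.3,0,0,0,1],[0,0,0.3,0,0,0,1],[0.056,0.191,0,0,0,0,1],[0.056,0.191,0,0,0,0,1],[0.056,0.191,0,0,0,0,1],[0.056,0.191,0,0,0,0,1],[0.056,0.191,0,0,0,0,1],[0.056,0.191,0,0,0,0,1],[0.056,0.191,0,0,0,0,1],[0.056,0.191,0,0,0,0,1],[0.056,0.191,0,0,0,0,1],[0.056,0.191,0,0,0,0,1],[0,0,0,0,0,0,1],[0,0,-0.2,0,0,0,1],[0,0,-0.2,0,0,0,1],[0,0,-0.1,0,0,0,1],[0,0,0,0,0,0,1]]]'
python3 -m pendant '[[[0,0,-0.03,0,0,0,1],[0,0,-0.03,0,0,0,1],[0,0,-0.01,0,0,0,1],[0,0,0,0,0,0,1],[0,0,0,0,0,0,1]]]'
```

```text
t: 31.0
position: [0.6694, -0.0392, 0.1013]
tcp_rot: [-179.6, -0.0, 87.2]
wrist_force: [-0.4, -0.3, -1.0]
grip_width: 0.385
grasp_force: 35.0
t: 31.5
position: [0.672, -0.0389, 0.0951]
tcp_rot: [179.9, 0.0, 87.2]
wrist_force: [-0.1, 0.4, 0.3]
grip_width: 0.383
grasp_force: 35.0
```

```bash
python3 -m pendant '[[[0,0,-0.02,0,0,0,1],[0,0,-0.015,0,0,0,1],[0,0,-0.015,0,0,0,1],[0,0,0,0,0,0,1],[0,0,0,0,0,0,1]]]'
```

```text
t: 32.0
position: [0.6716, -0.0388, 0.0877]
tcp_rot: [180.0, -0.0, 87.2]
wrist_force: [-1.2, 0.7, 4.0]
grip_width: 0.385
grasp_force: 35.3
```

```bash
python3 -m pendant '[[[0,0,0,0,0,0,-0.5],[0,0,0,0,0,0,-1],[0,0,0,0,0,0,-1],[0,0,0,0,0,0,-1],[0,0,0.1,0,0,0,-1],[0,0,0.3,0,0,0,-1],[0,0,0.3,0,0,0,-1],[0,0,0.1,0,0,0,-1],[-0.154,-0.206,0,0,0,0,-1],[-0.154,-0.206,0,0,0,0,-1],[-0.154,-0.206,0,0,0,0,-1],[-0.154,-0.206,0,0,0,0,-1],[-0.154,-0.206,0,0,0,0,-1],[-0.154,-0.206,0,0,0,0,-1],[-0.154,-0.206,0,0,0,0,-1],[-0.154,-0.206,0,0,0,0,-1],[-0.154,-0.206,0,0,0,0,-1],[0,0,0,0,0,0,-1],[0,0,0,0,0,0,-1]]]'
python3 - <<'E'
from h import *
s,hs=snap("scene"); t,h=snap("top")
for n,hh,roi,z in (("scene",hs,(200,190,370,300),.115),("top",h,(230,140,360,210),.115)):
    for c in blobs(hh,(10,60,60),(19,215,255),roi,20): print(n,cv2.contourArea(c),(ray(n,cen(c),z)[0]*1000).round(1))
cv2.imwrite("pics/s8.png",np.hstack([cv2.resize(s[190:350,80:360],(490,280),interpolation=2),cv2.resize(t[140:240,240:340],(280,280),interpolation=2)])[:,:,::-1])
E
```

```text
t: 33.9
position: [0.4634, -0.3175, 0.2074]
tcp_rot: [179.9, -0.0, 87.1]
wrist_force: [0.4, -0.6, 0.1]
grip_width: 1.0
grasp_force: 0.0
```

View pics/s8.png

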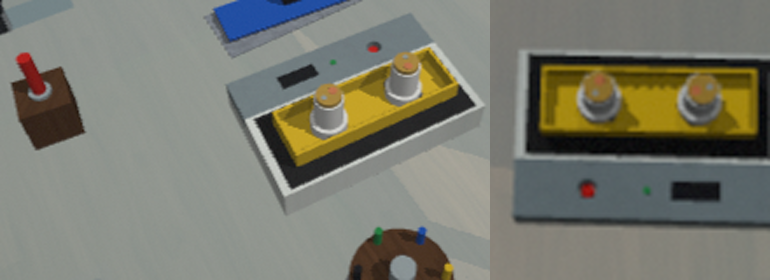

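Both holders stand upright in the tray and the bench is clear of holders. Now the stylus.

```bash
python3 -m pendant '[[[0,0.007,-0.2,0,0,0,-1],[0,0,-0.2,0,0,0,-1],[0,0,-0.2,0,0,0,-1],[0,0,-0.2,0,0,0,-1],[0,0,-0.05,0,0,0,-1],[0,0,0,0,0,0,-1],[0,0,0,0,0,0,-1],[0,0,0,0,0,0,1],[0,0,0,0,0,0,1],[0,0,0,0,0,0,1],[0,0,0,0,0,0,1],[0,0,0,0,0,0,1],[0,0,0,0,0,0,1],[0,0,0,0,0,0,1],[0,0,0,0,0,0,1],[0,0,0,0,0,0,1]]]' 50
```

```text
t: 35.6
position: [0.4639, -0.3162, 0.0798]
tcp_rot: [180.0, 0.0, 87.2]
wrist_force: [-1.0, -0.4, 2.7]
grip_width: 0.168
grasp_force: 48.7
```

```bash
python3 -m pendant '[[[0,0,0.05,0,0,0,1],[0,0,0.1,0,0,0,1],[0,0,0.25,0,0,0,1],[0,0,0.2,0,0,0,1],[0,0,0,0,0,0,1],[0.083,0.263,0,0,0,0,1],[0.083,0.263,0,0,0,0,1],[0.083,0.263,0,0,0,0,1],[0.083,0.263,0,0,0,0,1],[0.083,0.263,0,0,0,0,1],[0.083,0.263,0,0,0,0,1],[0.083,0.263,0,0,0,0,1],[0.083,0.263,0,0,0,0,1],[0.083,0.263,0,0,0,0,1],[0.083,0.263,0,0,0,0,1],[0,0,0,0,0,0,1],[0,0,-0.15,0,0,0,1],[0,0,-0.1,0,0,0,1],[0,0,0,0,0,0,1],[0,0,0,0,0,0,1]]]'
python3 - <<'E'
from h import *
s,hs=snap("scene"); t,h=snap("top"); p=arm.sense()["position"]; print(p)
for n in("scene","top"): print(n,"expected tip",proj(n,[p[0],p[1],p[2]-.07]).round(1),"btn",proj(n,[.588,.078,.037]).round(1))
a=proj("scene",[.588,.078,.06]).astype(int); b=proj("top",[.588,.078,.06]).astype(int); print(a,b)
f=lambda im,c:cv2.resize(im[c[1]-25:c[1]+25,c[0]-25:c[0]+25],(400,400),interpolation=2)
cv2.imwrite("pics/s9.png",np.hstack([f(s,a),f(t,b)])[:,:,::-1])
E
```

```text
t: 37.6
position: [0.5877, 0.0779, 0.1312]
tcp_rot: [-179.9, 0.0, 87.2]
wrist_force: [0.5, 0.4, -0.5]
grip_width: 0.176
grasp_force: 48.8
[0.58871496 0.07798477 0.13286893]
scene expected tip [293.5 210.9] btn [292.8 218.1]
top expected tip [273.7 205.8] btn [274.  207.8]
[293 211] [273 206]
```

View pics/s9.png

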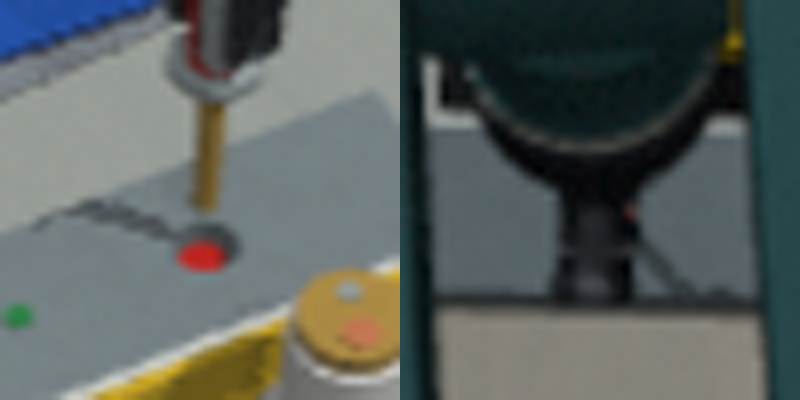

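The scene crop shows the brass tip hanging straight above the recess at (293.6,212) px. The recess is centred at about (293.9,216.8). I'll compare them in metres.

```bash
python3 - <<'E'
from h import *
print("tip",ray("scene",(293.6,211.6),.0629)[0].round(4),"hole rim",ray("scene",(293.9,216.8),.045)[0].round(4))
E
```

```text
tip [0.5906 0.0771 0.0629] hole rim [0.5916 0.0783 0.045 ]
```

```bash
python3 -m pendant '[[[0.005,0.005,-0.08,0,0,0,1],[0,0,-0.05,0,0,0,1],[0,0,-0.03,0,0,0,1],[0,0,-0.02,0,0,0,1],[0,0,-0.02,0,0,0,1],[0,0,0,0,0,0,1],[0,0,0,0,0,0,1]]]'
```

```text
t: 38.4
position: [0.589, 0.0793, 0.1024]
tcp_rot: [180.0, 0.0, 87.2]
wrist_force: [-1.4, -0.8, 1.8]
grip_width: 0.171
grasp_force: 48.8
```

```bash
python3 -m pendant '[[[0,0,-0.015,0,0,0,1],[0,0,0,0,0,0,1],[0,0,0,0,0,0,1],[0,0,0,0,0,0,1]]]'; python3 -m pendant '[[[0,0,-0.01,0,0,0,1],[0,0,0,0,0,0,1],[0,0,0,0,0,0,1],[0,0,0,0,0,0,1]]]'
```

```text
t: 38.8
position: [0.5895, 0.0794, 0.1007]
tcp_rot: [179.9, -0.0, 87.2]
wrist_force: [-1.8, -0.2, 4.9]
grip_width: 0.173
grasp_force: 49.1
t: 39.2
position: [0.5896, 0.0794, 0.1006]
tcp_rot: [179.8, -0.0, 87.2]
wrist_force: [-3.8, -0.3, 9.8]
grip_width: 0.174
grasp_force: 49.9
```

The force rises from 5 to 10 N without further travel and the tip is at about 31 mm, so the button is home. Hold it.

```bash
python3 -m pendant '[[[0,0,0,0,0,0,1],[0,0,0,0,0,0,1],[0,0,0,0,0,0,1],[0,0,0,0,0,0,1],[0,0,0,0,0,0,1],[0,0,0,0,0,0,1],[0,0,0,0,0,0,1],[0,0,0,0,0,0,1],[0,0,0,0,0,0,1],[0,0,0,0,0,0,1],[0,0,0,0,0,0,1],[0,0,0,0,0,0,1]]]'
python3 - <<'E'
from h import *
s,hs=snap("scene")
cv2.imwrite("pics/s10.png",cv2.resize(s[150:310,80:360],(800,457),interpolation=2)[:,:,::-1])
E
```

```text
t: 40.4
position: [0.5896, 0.0794, 0.1006]
tcp_rot: [179.8, -0.0, 87.2]
wrist_force: [-4.3, -0.1, 9.9]
grip_width: 0.177
grasp_force: 49.9
```

View pics/s10.png

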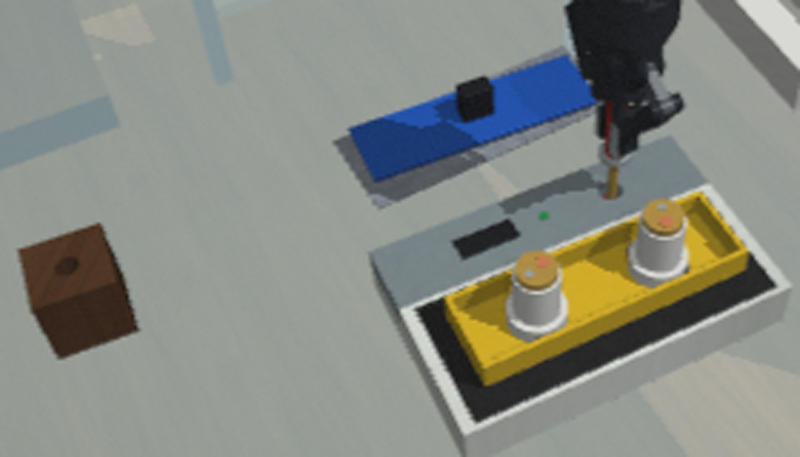

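The stylus is in the recess, with both holders upright in the tray. The stand's hole shows at about (103.5,242.8) in the full image. Carry the stylus back above it.

```bash
python3 -m pendant '[[[0,0,0.05,0,0,0,1],[0,0,0.1,0,0,0,1],[0,0,0.2,0,0,0,1],[0,0,0.1,0,0,0,1],[0,0,0,0,0,0,1],[-0.084,-0.264,0,0,0,0,1],[-0.084,-0.264,0,0,0,0,1],[-0.084,-0.264,0,0,0,0,1],[-0.084,-0.264,0,0,0,0,1],[-0.084,-0.264,0,0,0,0,1],[-0.084,-0.264,0,0,0,0,1],[-0.084,-0.264,0,0,0,0,1],[-0.084,-0.264,0,0,0,0,1],[-0.084,-0.264,0,0,0,0,1],[-0.084,-0.264,0,0,0,0,1],[0,0,-0.1,0,0,0,1],[0,0,-0.05,0,0,0,1],[0,0,0,0,0,0,1],[0,0,0,0,0,0,1]]]'
python3 - <<'E'
from h import *
s,hs=snap("scene"); print("hole",ray("scene",(103.5,242.8),.065)[0].round(4))
for n in("scene",):
    p=arm.sense()["position"]; print(p,proj(n,p-[0,0,.07]))
cv2.imwrite("pics/s11.png",cv2.resize(s[200:270,65:145],(640,560),interpolation=2)[:,:,::-1])
E
```

```text
t: 42.35
position: [0.4632, -0.3152, 0.1423]
tcp_rot: [-179.9, -0.1, 87.3]
wrist_force: [-0.4, -0.4, -0.4]
grip_width: 0.171
grasp_force: 48.8
hole [ 0.4647 -0.3148  0.065 ]
[ 0.46354092 -0.31546954  0.14308912] [101.85518876 240.22935335]
```

View pics/s11.png

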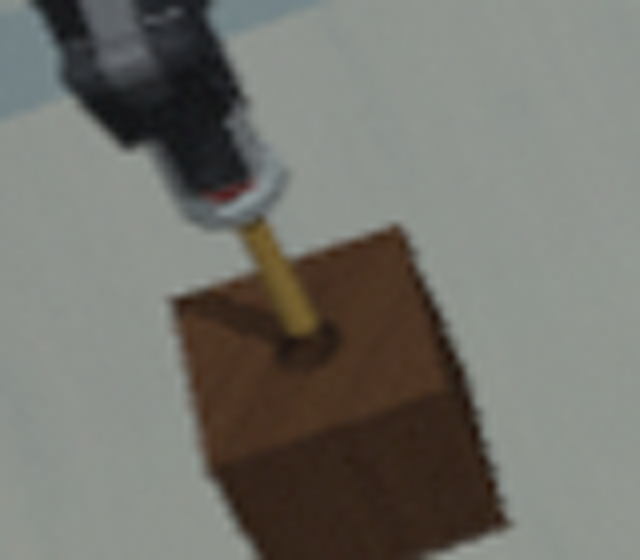

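The tip is centred over the hole to within about 1 mm. Lower it until the collar rests on the stand.

```bash
python3 -m pendant '[[[0.003,0,-0.05,0,0,0,1],[0,0,-0.1,0,0,0,1],[0,0,-0.1,0,0,0,1],[0,0,-0.1,0,0,0,1],[0,0,-0.05,0,0,0,1],[0,0,-0.013,0,0,0,1],[0,0,0,0,0,0,1],[0,0,0,0,0,0,1]]]'
```

```text
t: 43.2
position: [0.4636, -0.3169, 0.0813]
tcp_rot: [180.0, 0.0, 87.2]
wrist_force: [-0.1, 0.3, -0.5]
grip_width: 0.173
grasp_force: 49.0
```

```bash
python3 -m pendant '[[[0,0,-0.007,0,0,0,1],[0,0,-0.003,0,0,0,1],[0,0,0,0,0,0,1],[0,0,0,0,0,0,-0.3],[0,0,0,0,0,0,-1],[0,0,0,0,0,0,-1],[0,0,0,0,0,0,-1],[0,0,0.1,0,0,0,-1],[0,0,0.25,0,0,0,-1],[0,0,0.25,0,0,0,-1],[0,0,0.2,0,0,0,-1],[0,0,0,0,0,0,-1]]]'
python3 -m pendant '[[[-0.024,0.262,0,0,0,-0.3,-1],[-0.024,0.262,0,0,0,0,-1],[-0.024,0.262,0,0,0,0,-1],[-0.024,0.262,0,0,0,0,-1],[-0.024,0.262,0,0,0,0,-1],[-0.024,0.262,0,0,0,0,-1],[-0.024,0.262,0,0,0,0,-1],[-0.024,0.262,0,0,0,0,-1],[-0.024,0.262,0,0,0,0,-1],[0,0,0,0,0,0,-1],[0,0,0,0,0,0,-1]]]'
```

```text
t: 44.4
position: [0.4658, -0.3186, 0.2076]
tcp_rot: [179.4, 0.5, 87.2]
wrist_force: [0.6, -1.2, 0.6]
grip_width: 1.006
grasp_force: 0.0
t: 45.5
position: [0.4308, 0.0375, 0.1998]
tcp_rot: [180.0, 0.0, 86.1]
wrist_force: [0.0, -0.2, -0.5]
grip_width: 1.003
grasp_force: 0.0
```

```bash
python3 - <<'E'
from h import *
s,hs=snap("scene"); t,h=snap("top")
cv2.imwrite("pics/s12.png",np.hstack([cv2.resize(s[100:200,300:400],(400,400),interpolation=2),cv2.resize(s[200:270,75:145],(400,400),interpolation=2)])[:,:,::-1])
for n,im in(("scene",s),("top",t)):
    for X in ([.462,.330,.054],): print(n,proj(n,X))
E
python3 -m pendant '[[[0.004,0,-0.2,0,0,0,-1],[0,0,-0.3,0,0,0,-1],[0,0,-0.3,0,0,0,-1],[0,0,-0.3,0,0,0,-1],[0,0,-0.087,0,0,0,-1],[0,0,0,0,0,0,-1],[0,0,0,0,0,0,-1],[0,0,0,0,0,0,1],[0,0,0,0,0,0,1],[0,0,0,0,0,0,1],[0,0,0,0,0,0,1],[0,0,0,0,0,0,1],[0,0,0,0,0,0,1],[0,0,0,0,0,0,1],[0,0,0,0,0,0,1],[0,0,0,0,0,0,1]]]' 50
```

```text
scene [346.95999151 146.62402705]
top [183.98283271 253.85298718]
t: 47.2
position: [0.4323, 0.037, 0.0222]
tcp_rot: [179.9, -0.0, 86.0]
wrist_force: [-0.2, 0.6, 5.8]
grip_width: 0.202
grasp_force: 49.7
```

View pics/s12.png

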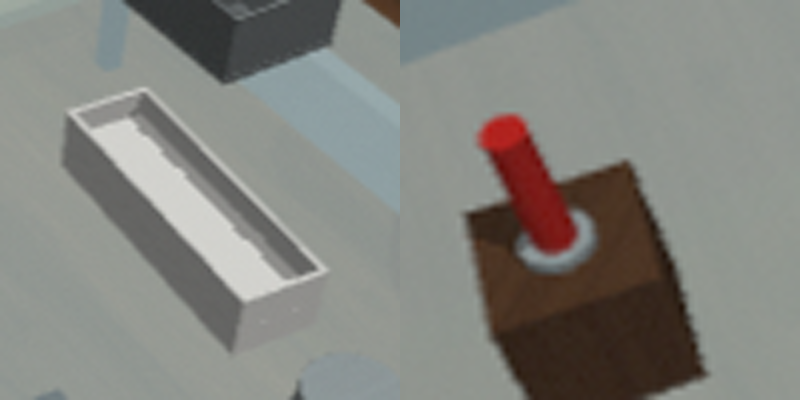

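```bash
python3 - <<'E'
from h import *
c=np.array([(67,110),(147,90),(327,270),(243,303)])/4+[300,100]
P=ray("scene",c,.054)[:,:2]; print((P*1000).round(1).tolist(),P.mean(0)*1000, np.degrees(np.arctan2(*(((P[2]+P[3])-(P[0]+P[1]))[::-1]))), np.linalg.norm(P[2]-P[1]),np.linalg.norm(P[1]-P[0]))
E
python3 -m pendant '[[[0,0,0.1,0,0,0,1],[0,0,0.25,0,0,0,1],[0,0,0.3,0,0,0,1],[0,0,0.3,0,0,0,1],[0,0,0.2,0,0,0,1],[0,0,0,0,0,0,1]]]'
python3 -m pendant '[[[0.009,0.085,0,0,0,0.978,1],[0.009,0.085,0,0,0,0.978,1],[0.009,0.085,0,0,0,0.978,1],[0.009,0.085,0,0,0,0.978,1],[0.009,0.085,0,0,0,0.978,1],[0.009,0.085,0,0,0,0.978,1],[0.009,0.085,0,0,0,0.978,1],[0.009,0.085,0,0,0,0.978,1],[0.009,0.085,0,0,0,0.978,1],[0.009,0.085,0,0,0,0.978,1],[0.009,0.085,0,0,0,0.978,1],[0.009,0.085,0,0,0,0.978,1],[0.009,0.085,0,0,0,0.978,1],[0.009,0.085,0,0,0,0.978,1],[0.009,0.085,0,0,0,0.978,1],[0.009,0.085,0,0,0,0.978,1],[0.009,0.085,0,0,0,0.978,1],[0.009,0.085,0,0,0,0.978,1],[0.009,0.085,0,0,0,0.978,1],[0.009,0.085,0,0,0,0.978,1]]]'
python3 -m pendant '[[[0.009,0.085,0,0,0,0.978,1],[0.009,0.085,0,0,0,0.978,1],[0.009,0.077,0,0,0,0.984,1],[0,0,0,0,0,0,1],[0,0,-0.2,0,0,0,1],[0,0,-0.2,0,0,0,1],[0,0,-0.1,0,0,0,1],[0,0,0,0,0,0,1],[0,0,0,0,0,0,1]]]'
```

```text
[[352.9, 307.4], [362.3, 370.4], [572.1, 356.4], [568.9, 290.6]] [464.05084851 331.183241  ] -4.149188887763787 0.21021136154939746 0.06372604299603515
t: 47.8
position: [0.4338, 0.0369, 0.1985]
tcp_rot: [179.5, -0.0, 86.0]
wrist_force: [0.5, 0.5, -1.2]
grip_width: 0.203
grasp_force: 49.3
t: 49.8
position: [0.4573, 0.2918, 0.1906]
tcp_rot: [-179.8, -0.3, 164.4]
wrist_force: [-0.2, -0.2, -1.5]
grip_width: 0.202
grasp_force: 49.2
t: 50.7
position: [0.4628, 0.3288, 0.1192]
tcp_rot: [-180.0, -0.0, 176.0]
wrist_force: [0.4, 0.4, -1.2]
grip_width: 0.204
grasp_force: 49.1
```

```bash
python3 -m pendant '[[[0.004,0.009,-0.1,0,0,0,1],[0,0,-0.1,0,0,0,1],[0,0,-0.07,0,0,0,1],[0,0,0,0,0,0,1],[0,0,0,0,0,0,1]]]';  python3 -m pendant '[[[0,0,-0.015,0,0,0,1],[0,0,-0.015,0,0,0,1],[0,0,-0.01,0,0,0,1],[0,0,0,0,0,0,1],[0,0,0,0,0,0,1]]]'
```

```text
t: 51.2
position: [0.463, 0.3303, 0.078]
tcp_rot: [-180.0, -0.1, 176.0]
wrist_force: [-0.3, -0.9, -1.1]
grip_width: 0.202
grasp_force: 49.2
t: 51.7
position: [0.4633, 0.3304, 0.0727]
tcp_rot: [180.0, 0.0, 176.0]
wrist_force: [-0.6, 1.0, -2.0]
grip_width: 0.198
grasp_force: 49.2
```

```bash
python3 -m pendant '[[[0,0,-0.015,0,0,0,1],[0,0,-0.015,0,0,0,1],[0,0,-0.005,0,0,0,1],[0,0,0,0,0,0,1],[0,0,0,0,0,0,1]]]'
```

```text
t: 52.2
position: [0.4635, 0.3306, 0.0683]
tcp_rot: [180.0, 0.0, 176.0]
wrist_force: [-1.6, 0.2, 6.0]
grip_width: 0.197
grasp_force: 50.1
```

Contact came at TCP z = 0.068, which is the nested height. Release, rise and back away, then check everything numerically.

```bash
python3 -m pendant '[[[0,0,0,0,0,0,-0.3],[0,0,0,0,0,0,-1],[0,0,0,0,0,0,-1],[0,0,0,0,0,0,-1],[0,0,0.1,0,0,0,-1],[0,0,0.25,0,0,0,-1],[0,0,0.3,0,0,0,-1],[0,0,0.3,0,0,0,-1],[-0.1,-0.2,0,0,0,0,-1],[-0.1,-0.2,0,0,0,0,-1],[-0.1,-0.2,0,0,0,0,-1],[-0.1,-0.2,0,0,0,0,-1],[-0.1,-0.2,0,0,0,0,-1],[-0.1,-0.2,0,0,0,0,-1],[0,0,0,0,0,0,-1],[0,0,0,0,0,0,-1]]]'
python3 - <<'E'
from h import *
s,hs=snap("scene"); t,h=snap("top"); I={"scene":hs,"top":h}
for n,roi in (("scene",(305,100,395,185)),("top",(150,205,215,305))):
    for c in blobs(I[n],(105,150,60),(130,255,255),roi,100)[:1]: print("lid at .060",n,rect(n,c,.060))
for n,roi in (("scene",(200,190,370,310)),("top",(240,150,350,210))):
    for c in blobs(I[n],(18,120,50),(34,255,255),roi,100)[:2]: print("tray",n,rect(n,c,.072))
    for c in blobs(I[n],(10,60,120),(21,200,255),roi,30)[:4]: print("brass",n,cv2.contourArea(c),(ray(n,cen(c),.115)[0]*1000).round(1))
for n,roi in (("scene",(80,210,120,255)),("top",(405,230,435,255))):
    for c in blobs(I[n],(0,150,60),(8,255,255),roi,10)[:1]: print("sty",n,cv2.contourArea(c),cen(c).round(1))
for n,roi in (("scene",(280,205,305,225)),("top",(260,200,290,215))):
    for c in blobs(I[n],(0,120,60),(8,255,255),roi,4)[:1]: print("btn",n,cv2.contourArea(c),cen(c).round(1))
E
```

```text
t: 53.8
position: [0.3736, 0.1504, 0.2112]
tcp_rot: [179.9, 0.2, 175.9]
wrist_force: [-0.2, 0.5, 0.5]
grip_width: 1.001
grasp_force: 0.0
lid at .060 scene [464.3 328.1 216.9  64.2  -3.9]
lid at .060 top [461.6 328.4 213.8  65.1  -3.9]
tray scene [673.8  11.2 223.1  87.   87.2]
brass scene 135.0 [671.9 -38.6 115. ]
brass scene 115.5 [677.1  63.  115. ]
tray top [672.1  12.7 219.7  72.7  88.3]
brass top 72.0 [676.3  62.4 115. ]
brass top 65.0 [671.2 -38.9 115. ]
sty scene 160.0 [ 97.1 232. ]
sty top 44.0 [424.7 243.5]
btn scene 11.0 [293.  217.6]
btn top 10.0 [274.6 207.3]
```

All readings match the targets: the lid's size and centre agree in both views at nested height, and the tray, holders, stylus and button are right. I'm handing in.

```bash
python3 -c "from rig import arm; print(arm.sign_off())"
```

```text
the job is handed in; nothing more can be done
None
```

I handed the job in at about 54 s of robot time; no verdict came back. By my own measurements, both holders present stand upright in the yellow tray on the plate, the button was held fully home for over a second and is out again, the stylus hangs in its stand, and the lid is nested on the white trays.

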